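Raking-light check of a pine strip, holding the light lid open

ROBOT

A 6-joint arm with a two-finger parallel gripper is mounted at the origin on the work surface; the furniture and walls round the work are solid. World frame = base frame: x ahead of the robot, y to its left, z up, the work surface at z = 0. Lengths are in m, angles in rad, forces in N, time in s.
With the tool pointing down it reaches from about 0.25 to 0.725 m from the base axis. Payload 4 kg.
Tool frame: the origin (TCP) lies on the centre line of the jaws, within the pads' length; the fingertips stand ahead of it and the grasp point (between the pads) lies 11 mm behind it (bot.tip_extent is the z of the fingertips in the tool frame, in m); z points along the fingers, y is the direction in which the jaws open and shut (so a half turn about z gives the same grasp; the last joint's range is limited). The gripper opens to 85 mm and grips with 20 to 120 N. Pads are 22 mm wide; open, the fingers measure 114 mm over their backs; the gripper's body (76 mm by 85 mm) begins 54 mm behind the grasp point. The pads swing forward as they close: fully open they stand 13 mm farther back than shut.
Start: joints at [-1.116, 0.241, 0.005, 1.335, 0, 1.571], TCP at [0.22, -0.449, 0.239] pointing down, gripper open.
Joint ranges: [-2.72, 2.72], [-1.05, 1.87], [-1.09, 1.28], [-1.99, 2.15], [-1.42, 1.44], [-3.14, 3.14]. Speed limits (rad/s): [2.79, 2.79, 3.14, 3.14, 3.14, 3.14].

INTERFACE

Orientations are given as a unit quaternion [x, y, z, w].
In Python, from workcell import bot gives the robot as it stands.
- The arm moves only by the shell command python3 -m jog 'ROWS'. ROWS is JSON, a list that holds one entry, the list of rows, each a list of 7 numbers: the shift along the world's x, y, z in m, then the turn, a rotation vector about the world's x, y, z in degrees, then the closure in counts, from 0 (fully open) to 255 (shut). In form: [[[tx, ty, tz, ax, ay, az, fingers], ...]]. A call has 1 to 10 rows; each row is the pose to reach, as a shift and turn from the pose commanded when the call began; what a row does not reach only later rows make up. A row lasts 1/12 s, in which the tool goes at most 41.7 mm and 7.16 degrees, less where a joint would pass 70% of its speed; a pose out of reach is approached as far as the arm can. A call with a gripper value outside its range is refused whole. The fingers move at their own pace and stop on an object; the grip force is fixed at half the most. Time passes only in rows, so rows that repeat a pose let the fingers close. It gives the time, the measured TCP pose, the force and the opening at its end, in the units of the state.
- bot.get_obs(): the state, without advancing time (a new reading comes with each control period).
- bot.camera(name): name is "scene" or "top" or "wrist"; returns the picture (420x560x3 uint8, blue, green, red); there is no depth.
- bot.camera_model(name): a dict with "K" (3x3 intrinsics, pixels), "T" (4x4, takes a point from camera to world coordinates). Camera axes: x right, y down, z forward; pixel columns grow to the right and rows downward; lengths in m; the calibration is good to about 2 mm. A picture is of the moment at which its call begins: read the wrist's pose just before it. camera_model takes no time and is no camera call; for the wrist camera it gives the pose at the moment of the call.
- bot.job_done(): hands the job in, once; it reports no verdict.
The state is a dict: "clock": time; "joint_pos": joint angles; "joint_vel": joint speeds; "tau": joint torques, N m; "eef_pos": TCP position; "tool_rot": TCP orientation; "ft_force": force on the tool from outside, world axes, zero at the start; "ft_torque": the same for the moment, N m; "grip_width": finger opening in m.
Only numpy, scipy, OpenCV 4.12 (cv2) and the standard library are available. Lean on these libraries where they do the work, as an engineer would, in place of code of your own. Each camera call takes 0.05 s, during which the arm holds its last target. There are 200 camera calls.

TASK

Lay the pine strip flat along the top of the narrow raised wooden rest, centred on it, and let go of it. Then lift the hinged lid of the grey light case by its steel bar and hold it 60 degrees open (give or take 5), so that the light panel inside the lid rakes across the strip. The lid falls shut if it is let go, so finish with the gripper still holding it steady at that angle, the strip still lying on the rest, and leave the other things on the table where they are.

Things in the scene. Friction and masses are not known exactly. Their poses are not given: they have to be found in the camera images.
- strip_mid (a point): centre (half-way up) of the pine strip: a plain loose flat stick of bare wood, 28 mm wide (its x), 115 mm long (its y), 8 mm thick (its z), 15 g. It starts flat on the table, to the robot's left or right, at any of a range of headings
- pine_strip: the same strip; origin at the centre of its underside (4 mm below strip_mid), same axes
- rest_top (a point): centre of the top face of the narrow wooden sample rest: x across the rail, y along it, z up. The rail is 16 mm wide, 100 mm long and 10 mm deep, its top 54 mm above the table, on a thin web (12 mm wide or less) and a foot 60 x 90 mm, 8 mm high. So the strip overhangs the rail 6 mm on either side and 7.5 mm at each end
- sample_rest: the sample rest, fixed to the table in front of the light case (between it and the robot); origin under its centre on the table, same axes as rest_top
- light_case: the grey metal light case, fixed to the table: a shallow tray 120 mm (x) by 180 mm (y), 45 mm high, with a hinged lid. Origin under its centre on the table; its -x side (with the bar) faces roughly to the robot, its +x side has the hinge
- lid_bar (a point): centre of the lid's round steel pull bar, which moves with the lid. The bar is 10 mm thick and parallel to the hinge; it stands 50 mm out from the lid's front edge in the plane of the lid, carried at its ends by two 8 mm rods 90 mm apart (82 mm free between them), so fingers can go down on both sides of it. It is about 52 mm above the table with the lid shut. Axes: those of the lid, y along the bar, x from the bar towards the hinge
- lid_hinge (a point): middle of the hinge axis, 46 mm above the table at the far edge of the case; the axis runs along the case's y. The centre of the bar swings up and away from the robot about it, at a radius of 170 mm (with the lid shut: 170 mm towards the case's -x and 6 mm up from this point). The lid panel is 120 mm deep from the axis, 180 mm wide, 12 mm thick
- light_lid (a joint): opening angle of the lid in rad: 0 shut (level), 1.047 is 60 degrees open, stop at 1.45. No spring, hardly any friction: its weight (0.2 to 0.4 kg, about 1 to 2 N at the bar) shuts it from any angle
- masking_tape: roll of masking tape lying flat, ring 102 mm across, 25 mm high; to be left alone; origin at the centre of its underside
- bone_folder: flat cream folding tool with one pointed end, 22 x 154 x 5 mm, lying on the table; to be left alone; origin at the centre of its underside
- palette_dish: small white round dish, 68 mm across, 15 mm high; to be left alone; origin at the centre of its underside
- eraser: eraser in a sleeve, 22 x 46 x 12 mm; to be left alone; origin at the centre of its underside
- watch_loupe: black eye loupe, 36 mm across, 39 mm high; to be left alone; origin at the centre of its underside
- pigment_jar_1: small jar with a black cap, 41 mm across, 52 mm high; to be left alone; origin at the centre of its underside
There are look-alikes about, which are no part of the job. What is meant by the pine_strip is not blue, and is the larger of those in its own colour.

How it is judged:
On the way, in this order (a step that is already met when the one before it is completed fails the run):
1. the pine strip lies flat, lengthwise and centred on the narrow rest, released (angle between strip_mid's own z axis and vertical below 0.08 rad and angle between the y axis of strip_mid and the y axis of rest_top, either way round below 0.2 rad and x of strip_mid in the frame of rest_top between -0.009 and 0.009 m and y of strip_mid in the frame of rest_top between -0.025 and 0.025 m and z of strip_mid in the frame of rest_top between 0.001 and 0.008 m and contact force between pine_strip and sample_rest above 0.03 N and contact force between pine_strip and the arm below 0.02 N and contact force between pine_strip and the fingers below 0.02 N and linear speed of pine_strip below 0.02 m/s), for 0.2 s.
2. the lid is held by the fingers 60 degrees open, within 5 degrees (value of joint light_lid between 0.96 and 1.134 rad and velocity of joint light_lid between -0.1 and 0.1 rad/s and contact force between light_case and the fingers above 0.2 N and contact force between light_case and pine_strip below 0.02 N), for 0.2 s.
At the end, for the whole second after the job is handed in: Lid 55 to 65 degrees open, still (under 0.1 rad/s), carried by the fingers (over 0.2 N), not propped by the strip. Strip flat on the rest (tilt under 0.08 rad), in line with the rail within 0.2 rad, centred within 9 mm across and 25 mm along it, untouched by the robot (all of step 1 and all of step 2); the arm keeps its last pose, push and grip.
It fails at once if a bystander is shifted by more than 30 mm (distance of any of masking_tape, bone_folder, palette_dish, eraser, watch_loupe, pigment_jar_1 from where it was at the start of the episode above 0.03 m).
It also fails if it takes over 58 s, if anything falls off the work surface, if the arm or the gripper's body presses on something with over 40 N, if the wrist force passes 120 N, or if a joint passes its speed limit or range.

## Working session

There is one attempt and no reset: what is moved stays moved. The work goes in short steps, Python scripts to look and compute and a shell command to move; the robot and the scene stay as the last step left them, time stands still between calls to the robot, and variables do not carry over. Pictures are saved under pics/ and viewed, about 8 in all and at most 12, crops included, and the job is handed in when it is done.

```bash
mkdir -p pics; ls; python3 - <<'E'
from workcell import bot
import cv2
o=bot.get_obs();print(o, bot.tip_extent)
for n in("top","scene"):
    cv2.imwrite(f"pics/{n}0.png",bot.camera(n)); m=bot.camera_model(n);print(n,m["K"],m["T"])
E
```

```text
pics
{'clock': 0.0, 'joint_pos': array([-1.11599401e+00,  2.41452881e-01,  3.73526362e-03,  1.33519690e+00,
       -6.97517223e-06,  1.57078290e+00]), 'joint_vel': array([-0.00105653, -0.00112367, -0.0002514 , -0.00050796, -0.00164195,
       -0.00215706]), 'tau': array([ 6.37049525e-04, -3.72321296e+01,  2.52403897e+01,  1.70887378e-02,
        7.58080455e-05,  2.55813973e-06]), 'eef_pos': array([ 0.21937288, -0.44862752,  0.23839722]), 'tool_rot': array([ 9.74253522e-01,  2.25452773e-01, -2.42160030e-04, -1.03104479e-03]), 'ft_force': array([ 0.26390283, -0.08828079, -0.14306372]), 'ft_torque': array([-0.01468746,  0.06691089,  0.03697294]), 'grip_width': 0.08532290072538358} 0.008
top [[533.65197463   0.         281.02575217]
 [  0.         533.65197463 215.385325  ]
 [  0.           0.           1.        ]] [[-1.57207036e-03 -9.84804294e-01  1.73660675e-01  2.85580351e-01]
 [-9.99940775e-01 -3.22100030e-04 -1.08785869e-02 -5.60368388e-02]
 [ 1.07692152e-02 -1.73667492e-01 -9.84745463e-01  1.48952300e+00]
 [ 0.00000000e+00  0.00000000e+00  0.00000000e+00  1.00000000e+00]]
scene [[518.60746916   0.         275.45987972]
 [  0.         518.60746916 213.95763587]
 [  0.           0.           1.        ]] [[-8.18537149e-01 -3.89352993e-01  4.22375642e-01 -6.42867205e-02]
 [-5.74452865e-01  5.55961500e-01 -6.00758451e-01  7.76341394e-01]
 [-9.17494696e-04 -7.34378007e-01 -6.78740083e-01  1.02176780e+00]
 [ 0.00000000e+00  0.00000000e+00  0.00000000e+00  1.00000000e+00]]
```

View pics/top0.png

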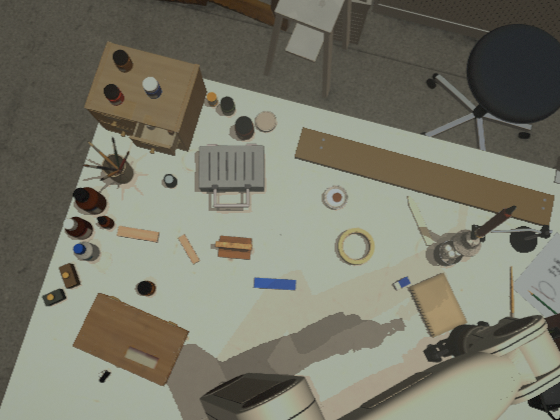

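View pics/scene0.png

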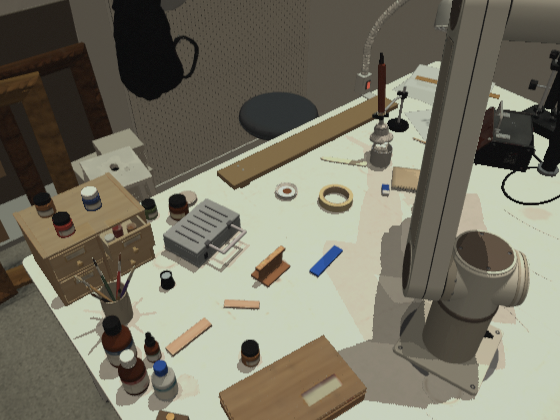

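Candidates in top view: long bare strip (138,234), short bare strip (188,248), blue strip (274,284). Choice: (138,234), which I'll check by size and a close crop.

```bash
cat > h.py <<'E'
from workcell import bot
import numpy as np, cv2
def ray(m,px,z):
    K,T=m["K"],m["T"]; px=np.atleast_2d(px).astype(float)
    d=np.c_[px,np.ones(len(px))]@np.linalg.inv(K).T@T[:3,:3].T; c=T[:3,3]
    return c+d*((z-c[2])/d[:,2])[:,None]
def proj(m,P):
    P=np.atleast_2d(P); q=(P-m["T"][:3,3])@m["T"][:3,:3]@m["K"].T
    return q[:,:2]/q[:,2:]
E
python3 - <<'E'
from h import *
im=cv2.imread("pics/top0.png");m=bot.camera_model("top")
hsv=cv2.cvtColor(im,cv2.COLOR_BGR2HSV)
for p in[(138,234),(188,248),(220,248),(235,241),(235,252),(230,165),(228,207)]:print(p,hsv[p[1],p[0]])
mask=cv2.inRange(hsv,(5,70,60),(20,255,255)); 
n,l,s,c=cv2.connectedComponentsWithStats(mask)
for i in range(1,n):
    if s[i,4]>100 and 110<c[i][0]<300 and 220<c[i][1]<265:
        pts=np.argwhere(l==i)[:,::-1]
        for z in(.008,.054):
            w=ray(m,pts,z)[:,:2].astype(np.float32); r=cv2.minAreaRect(w); print(c[i],s[i],z,r, w.mean(0))
cv2.imwrite("pics/crop1.png",cv2.resize(im[130:280,100:300],None,fx=4,fy=4,interpolation=cv2.INTER_CUBIC))
E
```

```text
(138, 234) [ 17  96 168]
(188, 248) [ 18  93 168]
(220, 248) [ 14 100  79]
(235, 241) [ 13 128 118]
(235, 252) [ 14 137 132]
(230, 165) [ 37  18 130]
(228, 207) [ 19  34 105]
[137.72906404 233.51970443] [117 226  42  16 406] 0.008 ((0.4953042268753052, 0.32796698808670044), (0.11412420123815536, 0.02781500294804573), 80.79995727539062) [0.49527285 0.32811964]
[137.72906404 233.51970443] [117 226  42  16 406] 0.054 ((0.48879244923591614, 0.31604403257369995), (0.11058075726032257, 0.02695138193666935), 80.79993438720703) [0.48876172 0.31619194]
[188.43111111 248.86666667] [178 235  21  29 225] 0.008 ((0.4522635042667389, 0.18565621972084045), (0.08480291068553925, 0.02074345014989376), 31.249113082885742) [0.45219356 0.1854912 ]
[188.43111111 248.86666667] [178 235  21  29 225] 0.054 ((0.4470881223678589, 0.17815184593200684), (0.08216986060142517, 0.020099380984902382), 31.249143600463867) [0.4470204  0.17799191]
[234.04610951 246.95965418] [215 236  37  23 694] 0.008 ((0.4576524794101715, 0.061735086143016815), (0.1012505292892456, 0.059231650084257126), 85.5649185180664) [0.4574696  0.05869645]
[234.04610951 246.95965418] [215 236  37  23 694] 0.054 ((0.452309787273407, 0.05807837098836899), (0.09810679405927658, 0.05739256367087364), 85.56494140625) [0.45213255 0.05513405]
```

View pics/crop1.png

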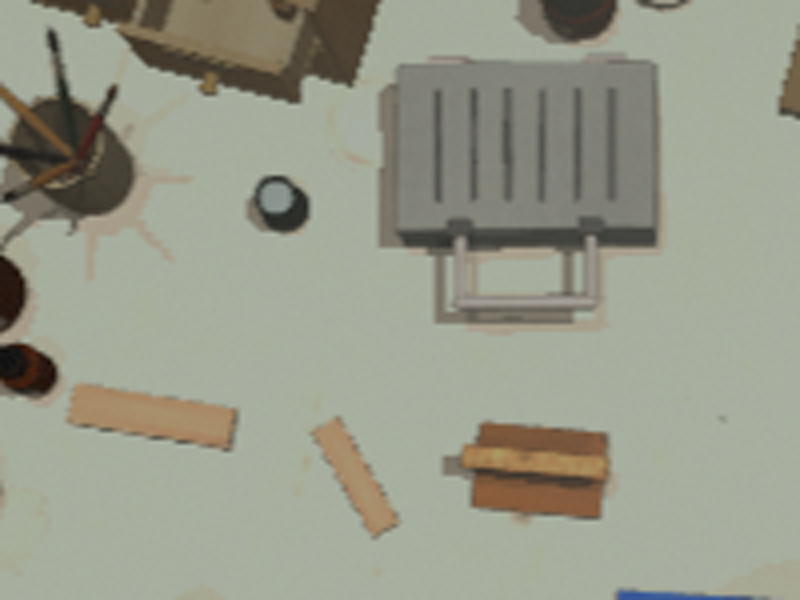

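The crop shows the chosen strip (114 x 28 mm measured, full-image (138,234)), the short decoy at 85 x 21 mm, the rail centre near full-image (233.8,245.5), and the bar near (231.5,205.4). Going above the strip now.

```bash
python3 -m jog '[[[0.276,0.777,0,0,0,55,110],[0.276,0.777,0,0,0,55,110],[0.276,0.777,0,0,0,55,110],[0.276,0.777,0,0,0,55,110],[0.276,0.777,0,0,0,55,110],[0.276,0.777,0,0,0,55,110],[0.276,0.777,0,0,0,55,110],[0.276,0.777,0,0,0,55,110],[0.276,0.777,0,0,0,55,110],[0.276,0.777,0,0,0,55,110]]]'
```

```text
clock: 0.93
eef_pos: [0.3589, -0.0545, 0.2393]
tool_rot: [0.76, 0.65, 0.0, 0.0]
ft_force: [0.9, -1.7, 0.9]
grip_width: 0.0482
```

```bash
python3 - <<'E'
from h import *
from scipy.spatial.transform import Rotation as R
m=bot.camera_model("top")
print("rail",ray(m,[[233.75,245.5],[215.6,244.1],[252,246.7]],.054),"bar",ray(m,[[231.5,205.4],[213.8,205.7],[249.2,205]],.052))
o=bot.get_obs();print(o["clock"],o["eef_pos"],R.from_quat(o["tool_rot"]).as_matrix()[:,1],o["grip_width"],bot.tip_extent)
E
```

```text
rail [[0.45606393 0.05598892 0.054     ]
 [0.45988221 0.10504587 0.054     ]
 [0.45278935 0.00667499 0.054     ]] bar [[0.56684391 0.06383381 0.052     ]
 [0.56598038 0.11228154 0.052     ]
 [0.56798774 0.01534365 0.052     ]]
0.9333 [ 0.35894693 -0.05454621  0.23926535] [ 9.87826642e-01 -1.55558664e-01  1.68667239e-04] 0.048233180726617836 0.008
```

```bash
python3 -m jog '[[[0.136,0.382,-0.09,0,0,0,110],[0.136,0.382,-0.09,0,0,0,110],[0.136,0.382,-0.09,0,0,0,110],[0.136,0.382,-0.09,0,0,0,110],[0.136,0.382,-0.09,0,0,0,110],[0.136,0.382,-0.09,0,0,0,110],[0.136,0.382,-0.09,0,0,0,110],[0.136,0.382,-0.09,0,0,0,110],[0.136,0.382,-0.09,0,0,0,110],[0.136,0.382,-0.09,0,0,0,110]]]'
python3 -m jog '[[[0.0,0.0,0.0,0,0,0,110],[0.0,0.0,0.0,0,0,0,110],[0,0,0,0,0,0,110]]]'
python3 - <<'E'
from h import *
from scipy.spatial.transform import Rotation as R
o=bot.get_obs();m=bot.camera_model("wrist");im=bot.camera("wrist")
hsv=cv2.cvtColor(im,cv2.COLOR_BGR2HSV)
mask=cv2.inRange(hsv,(5,60,60),(25,255,255)); n,l,s,c=cv2.connectedComponentsWithStats(mask)
for i in range(1,n):
    if s[i,4]>400:
        w=ray(m,np.argwhere(l==i)[:,::-1],.008)[:,:2].astype(np.float32);print(s[i],c[i],cv2.minAreaRect(w))
print(o["clock"],o["eef_pos"],R.from_quat(o["tool_rot"]).as_matrix()[:,1:],o["grip_width"],o["joint_pos"])
cv2.imwrite("pics/w1.png",im)
E
```

```text
clock: 1.77
eef_pos: [0.495, 0.3275, 0.1481]
tool_rot: [0.76, 0.65, -0.001, -0.0]
ft_force: [1.5, -1.4, 1.1]
grip_width: 0.0488
clock: 2.02
eef_pos: [0.4943, 0.3249, 0.1484]
tool_rot: [0.76, 0.65, -0.001, 0.0]
ft_force: [-0.2, -0.1, 0.1]
grip_width: 0.0485
[325   2  57  70 566] [337.06890459  42.92226148] ((0.5667991042137146, 0.4410155713558197), (0.02566787786781788, 0.06110718101263046), 34.32343673706055)
[  0 106  82 261 914] [ 67.84792123 214.71881838] ((0.27493125200271606, 0.29636818170547485), (0.28367823362350464, 0.0669364482164383), 78.17349243164062)
[    0   112    64   280 13820] [ 25.74327062 250.46374819] ((0.23094457387924194, 0.27996984124183655), (0.3210727274417877, 0.06440219283103943), 64.84539794921875)
[ 264  129   34  121 3718] [279.90586337 188.0500269 ] ((0.4960157573223114, 0.3284728527069092), (0.1158374696969986, 0.029202330857515335), 80.729736328125)
[ 227  293   71   57 1499] [262.4329553  321.27151434] ((0.4534372091293335, 0.1879688948392868), (0.08811699599027634, 0.024402137845754623), 31.29129981994629)
2.0167 [0.49433612 0.32489084 0.14838255] [[ 0.98790401 -0.00202073]
 [-0.155057   -0.00172973]
 [-0.00172808 -0.99999646]] 0.04851043144218703 [ 5.81606117e-01  4.73444920e-01  1.02412687e-01  1.20240284e+00
 -3.35213398e-04  2.30808652e+00]
```

View pics/w1.png

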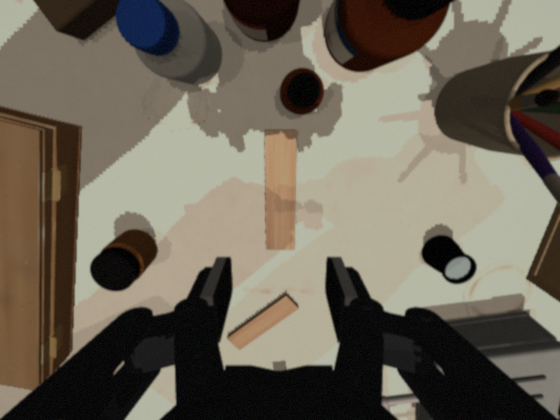

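The wrist view shows the strip alone at (280,188), in line with the open jaws. The long/short sizes (116 vs 88 mm) confirm the choice.

```bash
python3 -m jog '[[[0.001,0.002,-0.04,0,0,0,110],[0.001,0.002,-0.075,0,0,0,110],[0.001,0.002,-0.105,0,0,0,110],[0.001,0.002,-0.12,0,0,0,110],[0.001,0.002,-0.13,0,0,0,110],[0.001,0.002,-0.137,0,0,0,110],[0.001,0.002,-0.137,0,0,0,110],[0.001,0.002,-0.137,0,0,0,110]]]'
```

```text
clock: 2.73
eef_pos: [0.497, 0.3274, 0.0137]
tool_rot: [0.76, 0.65, 0.001, 0.0]
ft_force: [-0.0, 0.3, -0.1]
grip_width: 0.0483
```

```bash
python3 -m jog '[[[0,0,-0.002,0,0,0,150],[0,0,-0.002,0,0,0,200],[0,0,-0.002,0,0,0,230],[0,0,-0.002,0,0,0,230],[0,0,-0.002,0,0,0,230],[0,0,-0.002,0,0,0,230],[0,0,-0.002,0,0,0,230],[0,0,-0.002,0,0,0,230]]]'
```

```text
clock: 3.4
eef_pos: [0.4973, 0.3282, 0.0121]
tool_rot: [0.76, 0.65, 0.002, 0.0]
ft_force: [-1.0, -0.4, 6.1]
grip_width: 0.0252
```

```bash
python3 -m jog '[[[0,0,0.01,0,0,0,230],[0,0,0.03,0,0,0,230],[0,0,0.06,0,0,0,230],[0,0,0.09,0,0,0,230],[0,0,0.12,0,0,0,230],[0,0,0.12,0,0,0,230],[0,0,0.12,0,0,0,230],[0,0,0.12,0,0,0,230]]]'
python3 - <<'E'
from h import *
cv2.imwrite("pics/w2.png",bot.camera("wrist"))
s=bot.camera("scene");p=proj(bot.camera_model("scene"),bot.get_obs()["eef_pos"])[0].astype(int);print(p)
a=cv2.resize(s[p[1]-70:p[1]+70,max(p[0]-70,0):p[0]+70],(420,420),interpolation=cv2.INTER_CUBIC)
w=cv2.imread("pics/w2.png")[100:420,120:440];cv2.imwrite("pics/c2.png",np.hstack([a,cv2.resize(w,(378,378)).copy() if 0 else cv2.resize(w,(375,420))]))
E
```

```text
clock: 4.07
eef_pos: [0.4957, 0.3273, 0.1303]
tool_rot: [0.76, 0.65, -0.0, -0.0]
ft_force: [0.8, -0.7, -0.7]
grip_width: 0.0251
[182 301]
```

View pics/c2.png

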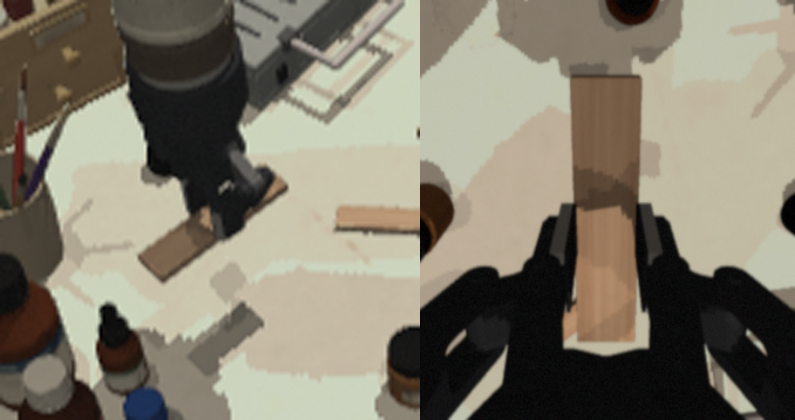

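The strip is held by its middle, in line with the jaws (wrist px about (278,157) to (279,360)). I'll check its level from the two end edges before going to the rest.

```bash
python3 - <<'E'
from h import *
from scipy.spatial.transform import Rotation as R
im=cv2.imread("pics/w2.png");hsv=cv2.cvtColor(im,cv2.COLOR_BGR2HSV);mask=cv2.inRange(hsv,(5,60,40),(25,255,255))
for y in(160,165,180,200,220,240,280,320,340,350,355,360):
    x=np.flatnonzero(mask[y,230:330])+230
    if len(x):print(y,x[0],x[-1],len(x))
col=np.flatnonzero(mask[100:400,280])+100;print("rows",col[0],col[-1])
m=bot.camera_model("wrist");o=bot.get_obs();Rm=R.from_quat(o["tool_rot"]).as_matrix();print(Rm[:,1])
for tilt in(-15,-10,-5,0,5,10):
    t=np.radians(tilt);P=[]
    for a in(-.0575,.0575):
        for b in(-.014,.014):
            c=np.array([a*np.cos(t),b,.008+a*np.sin(t)-.004]);P.append(o["eef_pos"]+Rm@c)
    print(tilt,proj(m,P).round(1).tolist())
E
```

```text
160 248 308 61
165 248 308 61
180 249 308 60
200 249 307 59
220 250 307 58
240 251 306 56
280 253 303 51
320 253 304 52
340 242 303 62
350 241 303 63
355 241 303 59
360 241 302 49
rows 100 360
[ 0.98784169 -0.15544495 -0.00237788]
-15 [[256.5, 338.3], [301.8, 338.2], [245.2, 170.0], [313.3, 169.9]]
-10 [[256.0, 345.6], [302.4, 345.5], [246.3, 165.2], [312.2, 165.1]]
-5 [[255.5, 352.7], [303.0, 352.6], [247.4, 161.7], [311.0, 161.6]]
0 [[254.9, 359.7], [303.6, 359.6], [248.4, 159.3], [309.9, 159.2]]
5 [[254.2, 366.4], [304.3, 366.3], [249.4, 158.1], [308.8, 158.0]]
10 [[253.5, 372.8], [305.1, 372.7], [250.3, 157.8], [307.8, 157.7]]
```

```bash
python3 - <<'E'
from h import *
out=[]
h=np.radians(85.7);ex=np.array([np.sin(h),-np.cos(h),0]);ey=np.array([np.cos(h),np.sin(h),0])
c=np.array([.456,.056,.054]);b=np.array([.567,.0638,.052]);f=6
rail=[c+sx*.008*ex+sy*.05*ey for sx,sy in((-1,-1),(-1,1),(1,1),(1,-1))]
hb=np.radians(91.2);bar=[b+s*.045*np.array([np.cos(hb),np.sin(hb),0]) for s in(-1,1)]
for n,(x,y) in(("top",(200,190)),("scene",(205,225))):
    m=bot.camera_model(n);im=cv2.imread(f"pics/{n}0.png")
    z=cv2.resize(im[y:y+90,x:x+(65 if n=="top" else 105 )],None,fx=f if n=="scene" else f,fy=f,interpolation=cv2.INTER_CUBIC)
    if n=="top": z=z[:, :390]
    for P,cl in((rail,True),(bar,False)):
        q=((proj(m,P)-[x,y]+.5)*f).astype(np.int32); cv2.polylines(z,[q],cl,(0,255,0),1)
    out.append(z)
im=np.hstack(out);im=cv2.resize(im,(800,int(im.shape[0]*800/im.shape[1])));cv2.imwrite("pics/ov.png",im);print(im.shape)
E
```

```text
(423, 800, 3)
```

View pics/ov.png

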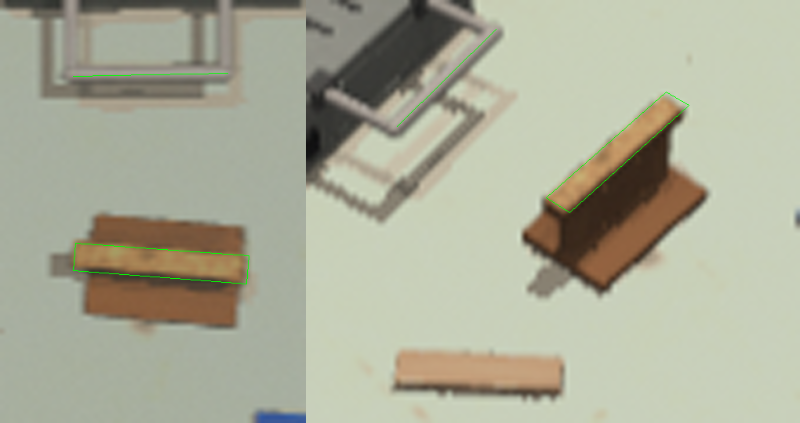

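The drawn outline matches the rail and bar in both views to about 2 mm (rail x up about 1 mm). Carrying the strip over the rest.

```bash
python3 -m jog '[[[-0.005,-0.035,0,0,0,1,230],[-0.011,-0.075,0,0,0,2,230],[-0.016,-0.11,0,0,0,3,230],[-0.022,-0.15,0,0,0,4,230],[-0.028,-0.19,0,0,0,4.8,230],[-0.033,-0.23,0,0,0,4.8,230],[-0.037,-0.255,0,0,0,4.8,230],[-0.039,-0.271,0,0,0,4.8,230],[-0.039,-0.271,0,0,0,4.8,230],[-0.039,-0.271,0,0,0,4.8,230]]]'
python3 -m jog '[[[0,0,-0.015,0,0,0,230],[0,0,-0.03,0,0,0,230],[0,0,-0.045,0,0,0,230],[0,0,-0.055,0,0,0,230],[0,0,-0.055,0,0,0,230],[0,0,-0.055,0,0,0,230]]]'
python3 - <<'E'
from h import *
from scipy.spatial.transform import Rotation as R
o=bot.get_obs();e=o["eef_pos"];print(e,R.from_quat(o["tool_rot"]).as_matrix()[:,1:])
s=bot.camera("scene");p=proj(bot.camera_model("scene"),e)[0].astype(int)
a=cv2.resize(s[p[1]-45:p[1]+45,p[0]-65:p[0]+65],None,fx=6,fy=6,interpolation=cv2.INTER_CUBIC);cv2.imwrite("pics/c3.png",a)
E
```

```text
clock: 5.0
eef_pos: [0.4563, 0.0558, 0.1293]
tool_rot: [0.733, 0.68, -0.001, -0.001]
ft_force: [-1.1, 0.6, -0.3]
grip_width: 0.0254
clock: 5.5
eef_pos: [0.4565, 0.0575, 0.0744]
tool_rot: [0.732, 0.682, -0.001, -0.001]
ft_force: [0.6, 0.6, 1.1]
grip_width: 0.0255
[0.45645222 0.05750269 0.07444257] [[ 9.97517490e-01 -2.46754463e-03]
 [-7.03761585e-02 -1.36527163e-05]
 [-2.46046559e-03 -9.99996956e-01]]
```

View pics/c3.png

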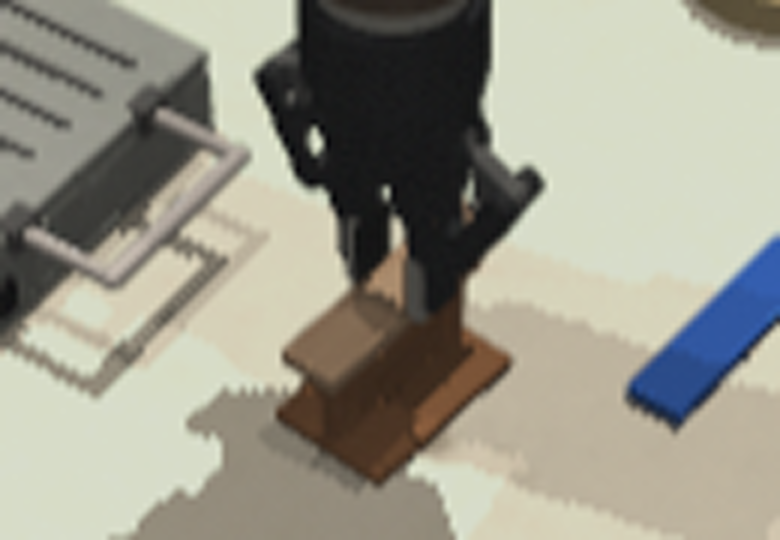

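The strip sits centred above the rail at crop px (360,320), with about 8 mm still to go.

```bash
python3 -m jog '[[[0,-0.001,-0.004,0,0,0,230],[0,-0.001,-0.007,0,0,0,230],[0,-0.001,-0.0075,0,0,0,230],[0,-0.001,-0.008,0,0,0,230],[0,-0.001,-0.008,0,0,0,230]]]'
```

```text
clock: 5.97
eef_pos: [0.4572, 0.0554, 0.0674]
tool_rot: [0.732, 0.681, 0.0, 0.0]
ft_force: [0.1, -0.6, -0.3]
grip_width: 0.0256
```

```bash
python3 -m jog '[[[0,0,-0.001,0,0,0,230],[0,0,-0.0015,0,0,0,230],[0,0,-0.002,0,0,0,230],[0,0,-0.002,0,0,0,230]]]'
```

```text
clock: 6.3
eef_pos: [0.4573, 0.0554, 0.066]
tool_rot: [0.732, 0.681, 0.0, 0.0]
ft_force: [-1.1, 0.0, 5.0]
grip_width: 0.0257
```

Contact at 5 N. Releasing.

```bash
python3 -m jog '[[[0,0,0,0,0,0,180],[0,0,0,0,0,0,165],[0,0,0,0,0,0,150],[0,0,0,0,0,0,135],[0,0,0,0,0,0,120],[0,0,0,0,0,0,110],[0,0,0,0,0,0,110],[0,0,0,0,0,0,110]]]'
python3 -m jog '[[[0,0,0.02,0,0,0,110],[0,0,0.05,0,0,0,110],[0,0,0.08,0,0,0,110],[0,0,0.11,0,0,0,110],[0,0,0.11,0,0,0,110],[0,0,0.11,0,0,0,110],[0,0,0.11,0,0,0,110]]]'
python3 - <<'E'
from h import *
o=bot.get_obs();m=bot.camera_model("wrist");im=bot.camera("wrist")
hsv=cv2.cvtColor(im,cv2.COLOR_BGR2HSV);s=bot.camera("scene");cv2.imwrite("pics/w4.png",im)
mask=cv2.inRange(hsv,(5,60,60),(25,255,255)); n,l,st,c=cv2.connectedComponentsWithStats(mask)
for i in range(1,n):
    if st[i,4]>800: print(st[i],cv2.minAreaRect(ray(m,np.argwhere(l==i)[:,::-1],.062)[:,:2].astype(np.float32)))
print(o["eef_pos"],o["grip_width"])
p=(270,258);a=cv2.resize(s[p[1]-40:p[1]+40,p[0]-40:p[0]+40],(400,400),interpolation=cv2.INTER_CUBIC)
cv2.imwrite("pics/c4.png",np.hstack([a,cv2.resize(im,(400,300))[:,:].copy() if 0 else cv2.resize(im[:, 80:480],(400,400))]))
E
```

```text
clock: 6.97
eef_pos: [0.457, 0.0555, 0.0652]
tool_rot: [0.732, 0.681, -0.0, -0.0]
ft_force: [0.1, -0.6, -0.1]
grip_width: 0.0484
clock: 7.55
eef_pos: [0.4568, 0.0554, 0.1749]
tool_rot: [0.732, 0.681, -0.0, -0.0]
ft_force: [0.1, -1.1, 0.3]
grip_width: 0.0484
[ 220    5   91   85 2726] ((0.454971581697464, 0.1760718673467636), (0.07143262028694153, 0.01873873360455036), 31.157203674316406)
[ 244  136   67  131 6592] ((0.4547412097454071, 0.0560341402888298), (0.1160559132695198, 0.05422896146774292), 85.18063354492188)
[ 515  342   45   78 2188] ((0.7150454521179199, -0.16326427459716797), (0.04461732879281044, 0.11596984416246414), 11.97299575805664)
[0.45675852 0.05542215 0.17490852] 0.048443733540287554
```

View pics/c4.png

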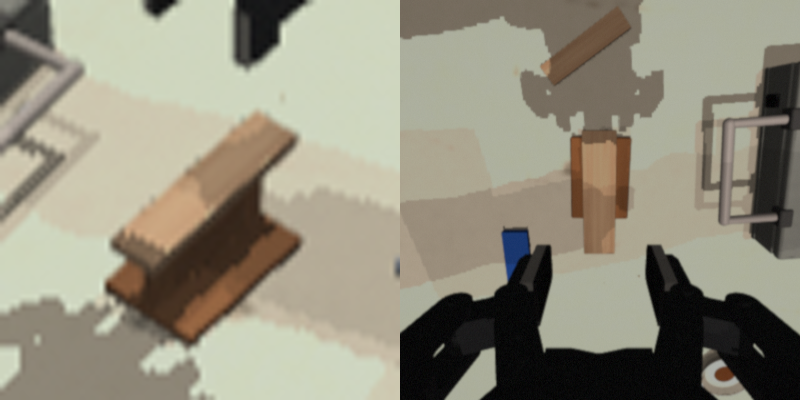

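Strip lies flat and centred on the rail (crop px about (205,185) and (600,190)). Measuring the bar from this close view (wrist px about (407,181)).

```bash
python3 - <<'E'
from h import *
m=bot.camera_model("wrist")
print(ray(m,[[407.5,180.5],[409,126],[405.5,235]],.052), bot.get_obs()["joint_pos"])
im=cv2.imread("pics/w4.png");g=cv2.cvtColor(im,cv2.COLOR_BGR2GRAY)
for y in(150,180,205):print(y,g[y,396:420])
E
```

```text
[[0.56741413 0.06736779 0.052     ]
 [0.56592567 0.1128783  0.052     ]
 [0.56863036 0.01631934 0.052     ]] [ 1.20760274e-01  2.04417117e-01 -2.17383604e-01  1.15196060e+00
  2.05066800e-05  1.76383380e+00]
150 [168 166 166 164 155 122  83  86 103 117 131 141 150 155 152 145 137 130
 141 164 173 173 173 172]
180 [165 166 162 150 108  77  83  99 110 121 131 141 142 138 130 124 131 152
 163 165 165 165 165 165]
205 [167 165 148 109  77  87 102 113 124 134 143 141 135 128 123 133 158 167
 166 166 167 165 166 166]
```

```bash
python3 -m jog '[[[0.025,0.002,0,0,0,2,110],[0.05,0.004,0,0,0,4,110],[0.08,0.006,0,0,0,5,110],[0.1,0.008,0,0,0,5,110],[0.11,0.008,0,0,0,5,110],[0.11,0.008,0,0,0,5,110],[0.11,0.008,0,0,0,5,110],[0.11,0.008,0,0,0,5,110]]]'
```

```text
clock: 8.32
eef_pos: [0.5656, 0.0633, 0.1741]
tool_rot: [0.702, 0.712, -0.001, -0.001]
ft_force: [0.2, 0.3, -0.2]
grip_width: 0.0486
```

```bash
python3 -m jog '[[[0.0015,0.001,-0.03,0,0,0.5,150],[0.0015,0.001,-0.06,0,0,0.5,150],[0.0015,0.001,-0.085,0,0,0.5,150],[0.0015,0.001,-0.105,0,0,0.5,150],[0.0015,0.001,-0.12,0,0,0.5,150],[0.0015,0.001,-0.13,0,0,0.5,150],[0.0015,0.001,-0.133,0,0,0.5,150],[0.0015,0.001,-0.133,0,0,0.5,150]]]'
```

```text
clock: 8.98
eef_pos: [0.5676, 0.0644, 0.0419]
tool_rot: [0.699, 0.715, -0.001, -0.001]
ft_force: [0.7, 0.7, 0.0]
grip_width: 0.0351
```

```bash
python3 -m jog '[[[0,0,0,0,0,0,180],[0,0,0,0,0,0,210],[0,0,0,0,0,0,240],[0,0,0,0,0,0,255],[0,0,0,0,0,0,255],[0,0,0,0,0,0,255],[0,0,0,0,0,0,255]]]'
```

```text
clock: 9.57
eef_pos: [0.5684, 0.0646, 0.0438]
tool_rot: [0.699, 0.715, 0.0, 0.0]
ft_force: [-3.7, -0.3, 5.7]
grip_width: 0.008
```

```bash
python3 -m jog '[[[0.0008,0,0.0118,0,0,0,255],[0.0025,0,0.0236,0,0,0,255],[0.005,0,0.0352,0,0,0,255],[0.0082,0,0.0466,0,0,0,255],[0.0123,0,0.0578,0,0,0,255],[0.0171,0,0.0686,0,0,0,255],[0.0227,0,0.0791,0,0,0,255],[0.029,0.0005,0.0892,0,0,0,255],[0.029,0.0005,0.0892,0,0,0,255]]]'
```

```text
clock: 10.32
eef_pos: [0.5962, 0.0648, 0.1335]
tool_rot: [0.699, 0.715, -0.001, -0.001]
ft_force: [-8.6, -0.6, 2.6]
grip_width: 0.0075
```

```bash
python3 -m jog '[[[0.007,0,0.0096,0,0,0,255],[0.0146,0.0005,0.0187,0,0,0,255],[0.0229,0.0005,0.0272,0,0,0,255],[0.0317,0.001,0.035,0,0,0,255],[0.0411,0.001,0.0425,0,0,0,255],[0.0509,0.001,0.0491,0,0,0,255],[0.0612,0.0015,0.055,0,0,0,255],[0.0612,0.0015,0.055,0,0,0,255],[0.0612,0.0015,0.055,0,0,0,255],[0.0612,0.0015,0.055,0,0,0,255]]]'
python3 - <<'E'
from h import *
o=bot.get_obs();print(o["eef_pos"],o["ft_force"])
s=bot.camera("scene");t=bot.camera("top");cv2.imwrite("pics/s5.png",s);cv2.imwrite("pics/t5.png",t)
a=cv2.resize(s[160:300,140:300],(480,420),interpolation=cv2.INTER_CUBIC);b=cv2.resize(t[130:270,180:286],(318,420),interpolation=cv2.INTER_CUBIC)
cv2.imwrite("pics/c5.png",np.hstack([a,b]))
E
```

```text
clock: 11.15
eef_pos: [0.6578, 0.0656, 0.1909]
tool_rot: [0.699, 0.715, 0.0, 0.001]
ft_force: [-10.0, -1.9, 14.4]
grip_width: 0.0077
[0.65783068 0.06557151 0.19088737] [-10.0447585  -1.8996418  14.3523429]
```

View pics/c5.png

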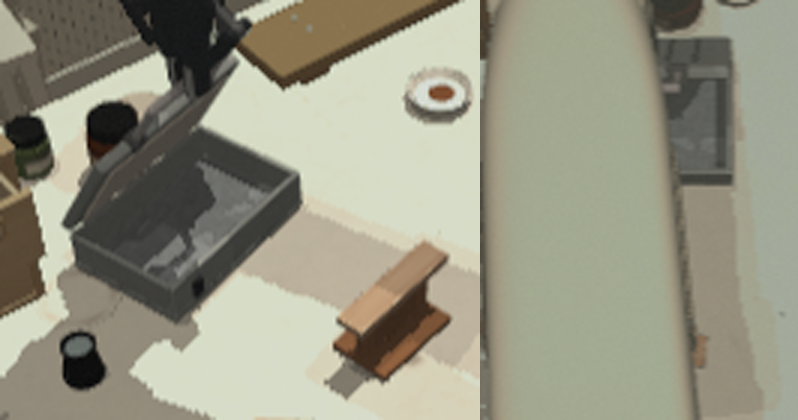

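Lid is open and the strip lies on the rest (crop px (395,290)). I'll ease the radial preload a little, let it settle, and check the angle by overlay.

```bash
python3 -m jog '[[[-0.0005,0,0.001,0,0,0,255],[-0.001,0,0.002,0,0,0,255],[-0.001,0,0.002,0,0,0,255],[-0.001,0,0.002,0,0,0,255],[-0.001,0,0.002,0,0,0,255],[-0.001,0,0.002,0,0,0,255]]]'
python3 - <<'E'
from h import *
o=bot.get_obs();print(o["eef_pos"],o["ft_force"])
s=bot.camera("scene");m=bot.camera_model("scene");f=5;x,y=145,155
z=cv2.resize(s[y:y+110,x:x+155],None,fx=f,fy=f,interpolation=cv2.INTER_CUBIC)
h=np.radians(1.3);ex=np.array([np.cos(h),np.sin(h),0]);ey=np.array([-ex[1],ex[0],0]);H=np.array([.567,.0646,.046])+.17*ex
for a,c in((53,(0,0,255)),(60,(0,255,0)),(67,(255,0,0))):
    t=np.radians(a);u=-ex*np.cos(t)+np.array([0,0,np.sin(t)])
    P=[H+.09*ey,H+.12*u+.09*ey,H+.12*u-.09*ey,H-.09*ey]
    q=((proj(m,P)-[x,y]+.5)*f).astype(np.int32);cv2.polylines(z,[q],True,c,1)
cv2.imwrite("pics/c6.png",z)
E
```

```text
clock: 11.75
eef_pos: [0.6571, 0.0656, 0.1906]
tool_rot: [0.699, 0.715, -0.0, 0.001]
ft_force: [-6.2, -2.7, 9.4]
grip_width: 0.0074
[0.65711574 0.06559346 0.19060506] [-6.19594663 -2.66172948  9.35320914]
```

View pics/c6.png

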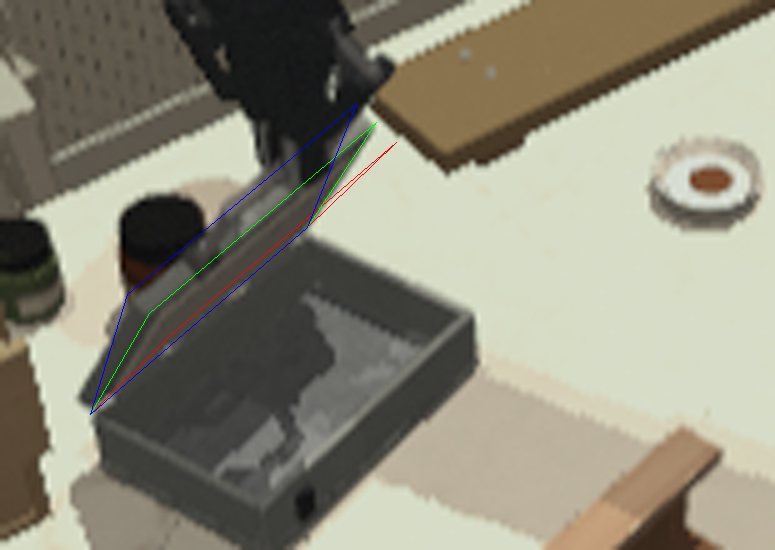

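The lid's near corner (375,122) falls on the green 60° outline, clear of 53° and 67°. Handing in.

```bash
python3 - <<'E'
from h import *
o=bot.get_obs();print(o["clock"],abs(o["joint_vel"]).max(),o["grip_width"]);print(bot.job_done())
E
```

```text
11.8 0.001881938572648978 0.007773151250108127
the job is handed in; nothing more can be done
None
```

I laid the larger bare-wood strip on the rest and let go of it, then opened the lid by its bar to about 60°. I handed the job in at 11.8 s with the gripper still holding the lid; no verdict is reported.

- **Strip:** it measured 114–116 × 28–29 mm before pickup, against about 85 × 21 mm for the smaller look-alike. After release, one close view showed it flat, in line with the rail and centred by eye. The numeric fit in that view merged the strip with the rest's foot, so it gives no separate offset across the rail. After the lid was lifted, the strip was still on the rest.
- **Lid:** the tool's travel works out to about 60°, and the lid's free corner fell on the drawn 60° outline, clear of the 53° and 67° ones. The arm was still when I handed in.
- **Disagreements:** the tool's height gain alone would give about 62°, probably because the bar slid about 3 mm in the pads. The grip opening read 2–3 mm under the true size of both the strip and the bar. A steady force of about 11 N remains at the gripper, pushing out from the hinge, after I eased it down from about 18 N.
- **Other objects:** none of my moves went near the bystanders, but I did not measure their positions again at the end.

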